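# Lay out the pearl-setting place

## Task

Lay out the pearl-setting place in front of the round white tin and the small steel bowl, which stay put ('in front' is your side, square to the line from tin to bowl): stand the brass block directly in front of the tin and the glue bottle directly in front of the bowl, each with a gap of about 3 cm, and stand the black eye loupe in the middle of the block's top. Lay the red-handled cutters flat in front of the block and the bottle, about 3 cm from the block, parallel to the line from tin to bowl and centred between the two, either way round. Leave the black-handled pliers, the tape roll and the flat black case alone.

Things in the scene. Friction and masses are not known exactly. Their poses are not given: they have to be found in the camera images.
- tin: round white closed tin, 68 mm across, 13 mm high, lying flat; does not move. Origin: centre of its underside, z up. It and the bowl stand side by side, 120 mm from centre to centre; either may be the left one. The tin's own y axis lies along the line through the two centres, and its x axis points away from the robot, square to that line.
- bowl: small open steel bowl, 68 mm across, 27 mm high; does not move. Origin: centre of its underside, z up. Its x and y axes are parallel to the tin's.
- block: brass dapping block, a 42 mm cube with round hollows in its faces, 0.4 to 0.7 kg. The flat land round the hollow in its top carries the loupe. Origin: centre of its underside, z up, x and y square to its sides. Grasp opposite sides.
- loupe: black eye loupe, a round cup 34 mm across and 30 mm high, standing with its open wide end up. Origin: centre of its underside, z up. Grasp the barrel.
- glue: small white glue bottle with a pointed blue cap, standing; body 28 mm across up to 55 mm above the surface, cap 12 mm across up to 79 mm. Origin: centre of its underside, z up. Grasp the body.
- cutters: side cutters (pliers) with red handles and steel jaws, lying flat: 36 x 125 x 13 mm, long axis = own y, handles toward +y, jaws toward -y; the handles are 36 mm across together and run from 7 to 63 mm along +y, the joint lies at y = -19 mm. Origin: middle of its length and width, on the underside, z up. Grasp across both handles close to the origin.
- pliers: pliers with black handles, 38 x 135 x 13 mm, lying flat; to be left alone. Origin: middle of the underside, long axis = own y.
- tape: roll of tan masking tape, 72 mm across, 18 mm high, lying flat; to be left alone. Origin: centre of its underside.
- case: flat black case, 30 x 145 x 13 mm; to be left alone. Origin: middle of its underside, long axis = own y.
There are look-alikes about, which are no part of the job. There is more than one size of the glue; the one meant has the size given above.

How it is judged:
By the outcome, as a careful person would: the job done as asked, in the order asked, and still so for the second after the job is handed in, with the robot touching nothing.
It also fails if it takes over 106 s, if anything falls off the work surface, if the arm or the gripper's body presses on something with over 40 N, if the wrist force passes 120 N, or if a joint passes its speed limit or range.

## Robot

A 6-joint arm with a two-finger parallel gripper is mounted at the origin on a cart in front of the work surface, level with it; the furniture and walls round the work are solid. World frame = base frame: x ahead of the robot, y to its left, z up, the work surface at z = 0. Lengths are in m, angles in rad, forces in N, time in s.
With the tool pointing down it reaches from about 0.325 to 0.9 m from the base axis. Payload 3.5 kg.
Tool frame: the origin (TCP) lies at the very end of the fingers, on their centre line; the grasp point (between the pads) lies 19 mm behind it; z points along the fingers, y is the line along which they close (so a half turn about z gives the same grasp; the last joint's range is limited). The gripper opens to 85 mm and grips with 20 to 120 N. Pads are 22 mm wide; open, the fingers measure 114 mm over their backs; the gripper's body (76 mm by 85 mm) begins 54 mm behind the grasp point. The pads swing forward as they close: fully open they stand 13 mm farther back than shut.
Start: joints at [-1.231, 0.276, -0.026, 1.268, 0, 1.467], TCP at [0.268, -0.565, 0.231] pointing down, gripper open.
Joint ranges: [-3.12, 3.12], [-0.85, 1.88], [-1.08, 1.24], [-1.95, 2.15], [-1.57, 1.53], [-3.14, 3.14]. Speed limits (rad/s): [2.57, 2.57, 3.14, 3.14, 3.14, 3.14].

## Interface

Orientations are given as a unit quaternion [w, x, y, z].
In Python, from station import ctrl, cams, models gives the robot as it stands.
- The arm moves only by the tool send_rows, never from a script. Its argument "moves" is a list of rows, each an object with "offset": the shift along the tool's x, y, z in mm, a list of three; "yaw": the turn about the tool's z in degrees. A call has 1 to 12 rows; each row shifts and turns the commanded pose from where the row before left it, along the tool's axes as they then stand; what a row does not reach is not made up. A row lasts 1/12 s, in which the tool goes at most 41.7 mm and 7.16 degrees, less where a joint would pass 70% of its speed; a pose out of reach is approached as far as the arm can. A call with a gripper value outside its range is refused whole. "gripper" is the closure, from -1 (fully open) to 1 (shut), set as the call begins (left out, the last holds). The fingers move at their own pace and stop on an object; "newtons" is the grip in N (left out, the last holds). Time passes only in rows, so rows that do not move let the fingers close. It gives the time, the measured TCP pose, the force, the opening and the grip force at its end, in the units of the state.
- ctrl.get_obs(): the state, without advancing time (a new reading comes with each control period).
- cams.camera(name): name is "side" or "top" or "wrist"; returns a dict with "frame" (384x512x3 uint8, red, green, blue), "depth" (384x512 float32, m along the optical axis (not along the pixel's ray), 0 where there is no reading), "mtx" (3x3 intrinsics, pixels), "rvec" (rotation vector, rad) and "tvec" (3), from world to camera coordinates, as OpenCV has them. Camera axes: x right, y down, z forward; pixel columns grow to the right and rows downward; lengths in m; the calibration is good to about 2 mm. A picture is of the moment at which its call begins.
- ctrl.job_done(): hands the job in; it is judged then, once.
Trained networks look in a picture, given as the dict that the camera call returned (one of the last four; its "shot" number tells which), for a name from the list of things; names that differ only in an ending like _2 or _b are one class to them, and where a whole thing is asked for, a point or a joint stands for the part that bears it (a point fixed in the world has none). Each returns a list of dicts, best first, with "score" (0 to 1); they miss things now and then, are a little off and sometimes report something else, mostly with a low value. They report only what shows in the picture. A call takes as long as a camera call. They do not tell look-alikes from the thing itself.
- models.silhouettes(query, picture): "region" (384x512 bool, what is visible of it) and "rect" ([left, top, right, bottom] in pixels, round what is visible of it).
The state is a dict: "time": time; "q": joint angles; "qd": joint speeds; "tau": joint torques, N m; "eef_pos": TCP position; "tool_rot": TCP orientation; "contact_force": force on the tool from outside, world axes, zero at the start; "torque": the same for the moment, N m; "width": opening from 0.0 (shut) to 1.0 (fully open); "grasp_force": force on a finger pad.
Only numpy, scipy, OpenCV 4.12 (cv2) and the standard library are available. Lean on these libraries where they do the work, as an engineer would, in place of code of your own. Each camera call takes 0.05 s, during which the arm holds its last target. There are 200 camera calls.

## Working session

There is one attempt and no reset: what is moved stays moved. The work goes in short steps, Python scripts to look and compute and a tool call to move; the robot and the scene stay as the last step left them, time stands still between calls to the robot, and variables do not carry over. Pictures are saved under pics/ and viewed, at most 14 in all, crops included, and the job is handed in when it is done.

Besides the shell and the picture viewer there is one more tool, called after "Emit:" as name([rows], argument=value, ...), one row to a line, values as JSON. send_rows: Moves the arm, as the interface text tells. Its arguments: {"type":"object","properties":{"moves":{"type":"array"},"gripper":{"type":"number"},"newtons":{"type":"number"}},"required":["moves"]}

```bash
ls; mkdir -p pics; cat > h.py <<'E'
import numpy as np, cv2, pickle
from station import ctrl, cams, models
def cloud(p):
    d=p["depth"]; K=p["mtx"]; v,u=np.indices(d.shape)
    R=cv2.Rodrigues(np.array(p["rvec"],float))[0]; t=np.array(p["tvec"],float).ravel()
    c=np.stack([(u-K[0,2])/K[0,0]*d,(v-K[1,2])/K[1,1]*d,d],-1)
    w=(c-t)@R; w[d<=0]=np.nan
    return w
def save(p,n,crop=None,s=1.5):
    f=p["frame"][:,:,::-1]
    if crop: f=f[crop[1]:crop[3],crop[0]:crop[2]]
    cv2.imwrite("pics/"+n,cv2.resize(f,None,fx=s,fy=s,interpolation=cv2.INTER_CUBIC))
def rep(p,names):
    W=cloud(p)
    for n in names:
        for r in models.silhouettes(n,p):
            m=r["region"]; w=W[m]; w=w[~np.isnan(w[:,0])]
            if len(w)<8: print(n,r["score"],"few"); continue
            top=np.percentile(w[:,2],95); q=w[w[:,2]>max(0.004,top-0.4*top)]
            if len(q)<5:q=w
            (cx,cy),(a,b),ang=cv2.minAreaRect((q[:,:2]*1000).astype(np.float32))
            print(n,round(r["score"],2),"rect",np.round(r["rect"]).astype(int).tolist(),"n",len(w),"top",round(top*1000),"box c",round(cx),round(cy),"sz",round(a),round(b),"ang",round(ang,1))
N=["tin","bowl","block","loupe","glue","cutters","pliers","tape","case"]
E
python3 - <<'E'
from h import *
for c in("top","side"):
    p=cams.camera(c); save(p,c+"0.png"); print(c,p["tvec"]); rep(p,N)
print(ctrl.get_obs())
E
```

```text
pics
top [0.0780677  0.48949909 1.20165151]
tin 0.69 rect [167, 151, 191, 176] n 361 top 16 box c 591 320 sz 65 64 ang 29.7
tin 0.29 rect [249, 209, 259, 220] n 69 top 73 box c 427 84 sz 25 24 ang 86.8
tin 0.23 rect [108, 155, 128, 179] n 360 top 22 box c 580 522 sz 71 70 ang 72.9
bowl 0.25 rect [96, 197, 130, 227] n 239 top 16 box c 431 530 sz 129 37 ang 58.7
block 0.62 rect [248, 210, 257, 223] n 88 top 71 box c 429 84 sz 28 24 ang 1.2
block 0.5 rect [208, 181, 228, 197] n 195 top 45 box c 506 198 sz 40 42 ang 81.4
loupe 0.55 rect [134, 158, 152, 179] n 338 top 27 box c 567 437 sz 63 65 ang 6.9
glue 0.57 rect [248, 210, 257, 220] n 78 top 72 box c 427 84 sz 25 24 ang 89.8
glue 0.48 rect [384, 162, 401, 178] n 215 top 94 box c 578 -349 sz 36 36 ang 23.6
cutters 0.67 rect [292, 207, 331, 218] n 209 top 16 box c 430 -96 sz 124 34 ang 77.3
cutters 0.41 rect [107, 152, 128, 179] n 366 top 22 box c 579 521 sz 72 70 ang 2.6
cutters 0.24 rect [210, 179, 230, 197] n 230 top 44 box c 506 198 sz 42 43 ang 80.0
pliers 0.8 rect [93, 197, 131, 230] n 278 top 16 box c 432 528 sz 131 36 ang 54.1
t
[... 938 characters left out ...]
'time': 1.0, 'q': array([-1.23137818e+00,  2.76367381e-01, -2.63657595e-02,  1.26797643e+00,
       -4.67758021e-06,  1.46741032e+00]), 'qd': array([-8.65156439e-05,  1.26907937e-03,  8.06480313e-04,  4.26385979e-05,
        5.64652394e-04, -2.17968110e-04]), 'tau': array([ 2.13499256e-04, -4.45502758e+01,  2.95571673e+01,  8.54134651e-04,
        3.75425498e-05, -2.09595584e-06]), 'eef_pos': array([ 0.2678026 , -0.56474526,  0.23134974]), 'tool_rot': array([4.33534607e-05, 9.75590514e-01, 2.19597694e-01, 2.78511936e-06]), 'contact_force': array([ 0.0434432 , -0.59239441,  0.07321549]), 'torque': array([-0.02369454,  0.02247609,  0.02192626]), 'grasp_force': 0.0, 'width': 1.0008059936464433}
```

View pics/top0.png

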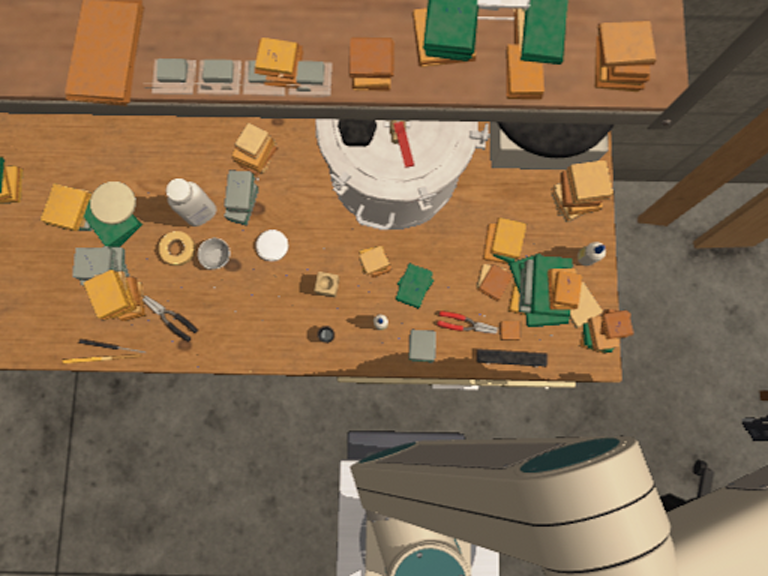

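View pics/side0.png

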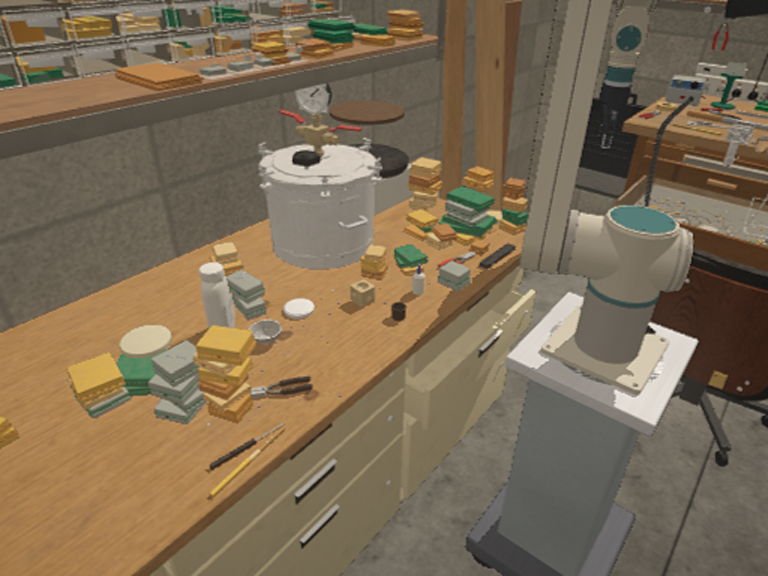

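```bash
cat >> h.py <<'E'
from math import *
import json
def pose():
    o=ctrl.get_obs(); w,x,y,z=o["tool_rot"]
    return np.array(o["eef_pos"])*1000, degrees(atan2(2*(x*y+w*z),1-2*(y*y+z*z)))
def plan(x,y,z,psi,start=None,step=38):
    "rows from the present (or given) pose, mm and heading of tool x in deg"
    P,h=pose() if start is None else (np.array(start[:3],float),start[3])
    d=np.array([x,y,z])-P; dh=psi-h; 
    n=max(1,ceil(np.linalg.norm(d)/step),ceil(abs(dh)/7.1))
    rows=[]
    for i in range(n):
        a=radians(h+dh*i/n); c,s=cos(a),sin(a); e=d/n
        rows.append({"offset":[round(c*e[0]+s*e[1],1),round(s*e[0]-c*e[1],1),round(-e[2],1)],"yaw":round(-dh/n,2)})
    print("from",np.round(P,1),round(h,1),"n",n)
    for i in range(0,n,12): print(json.dumps(rows[i:i+12]))
E
python3 -c "
from h import *
plan(440,280,300,172)"
```

```text
from [ 267.8 -564.7  231.3] 25.4 n 23
[{"offset": [22.5, -30.0, -3.0], "yaw": -6.38}, {"offset": [25.7, -27.3, -3.0], "yaw": -6.38}, {"offset": [28.6, -24.3, -3.0], "yaw": -6.38}, {"offset": [31.1, -21.0, -3.0], "yaw": -6.38}, {"offset": [33.2, -17.4, -3.0], "yaw": -6.38}, {"offset": [34.9, -13.6, -3.0], "yaw": -6.38}, {"offset": [36.2, -9.6, -3.0], "yaw": -6.38}, {"offset": [37.1, -5.5, -3.0], "yaw": -6.38}, {"offset": [37.5, -1.4, -3.0], "yaw": -6.38}, {"offset": [37.4, 2.8, -3.0], "yaw": -6.38}, {"offset": [36.8, 6.9, -3.0], "yaw": -6.38}, {"offset": [35.8, 11.0, -3.0], "yaw": -6.38}]
[{"offset": [34.4, 14.9, -3.0], "yaw": -6.38}, {"offset": [32.5, 18.6, -3.0], "yaw": -6.38}, {"offset": [30.3, 22.1, -3.0], "yaw": -6.38}, {"offset": [27.6, 25.3, -3.0], "yaw": -6.38}, {"offset": [24.6, 28.2, -3.0], "yaw": -6.38}, {"offset": [21.4, 30.8, -3.0], "yaw": -6.38}, {"offset": [17.8, 33.0, -3.0], "yaw": -6.38}, {"offset": [14.0, 34.8, -3.0], "yaw": -6.38}, {"offset": [10.1, 36.1, -3.0], "yaw": -6.38}, {"offset": [6.0, 37.0, -3.0], "yaw": -6.38}, {"offset": [1.9, 37.4, -3.0], "yaw": -6.38}]
```

Emit:
send_rows([
  {"offset":[22.5,-30,-3],"yaw":-6.4},
  {"offset":[25.7,-27.3,-3],"yaw":-6.4},
  {"offset":[28.6,-24.3,-3],"yaw":-6.4},
  {"offset":[31,-21,-3],"yaw":-6.4},
  {"offset":[33,-17.4,-3],"yaw":-6.4},
  {"offset":[35,-13.6,-3],"yaw":-6.4},
  {"offset":[36,-9.6,-3],"yaw":-6.4},
  {"offset":[37,-5.5,-3],"yaw":-6.4},
  {"offset":[37.5,-1.4,-3],"yaw":-6.4},
  {"offset":[37.4,2.8,-3],"yaw":-6.4},
  {"offset":[36.8,7,-3],"yaw":-6.4},
  {"offset":[35.8,11,-3],"yaw":-6.4},
])

```text
time: 2.0
eef_pos: [0.3563, -0.1225, 0.2678]
tool_rot: [0.001, 0.626, 0.78, 0.0]
contact_force: [1.1, -0.4, -0.0]
width: 1.0
grasp_force: 0.0
```

Emit:
send_rows([
  {"offset":[34.4,15,-3],"yaw":-6.4},
  {"offset":[32.5,18.6,-3],"yaw":-6.4},
  {"offset":[30.3,22,-3],"yaw":-6.4},
  {"offset":[27.6,25.3,-3],"yaw":-6.4},
  {"offset":[24.6,28,-3],"yaw":-6.4},
  {"offset":[21.4,31,-3],"yaw":-6.4},
  {"offset":[18,33,-3],"yaw":-6.4},
  {"offset":[14,35,-3],"yaw":-6.4},
  {"offset":[10,36,-3],"yaw":-6.4},
  {"offset":[6,37,-3],"yaw":-6.4},
  {"offset":[2,37.4,-3],"yaw":-6.4},
  {"offset":[0,0,0],"yaw":0},
])

```text
time: 3.0
eef_pos: [0.437, 0.2862, 0.3007]
tool_rot: [0.001, 0.06, 0.998, 0.002]
contact_force: [0.5, 0.4, -0.1]
width: 0.995
grasp_force: 0.0
```

```bash
python3 - <<'E'
from h import *
print(pose()); p=cams.camera("wrist"); save(p,"w1.png"); 
R=cv2.Rodrigues(np.array(p["rvec"],float))[0]; print("cam",-R.T@np.array(p["tvec"]).ravel(), R[2]); rep(p,N)
E
```

```text
(array([437.03405722, 286.18413056, 300.70507496]), 173.06851048689168)
cam [0.36699284 0.29400014 0.44371729] [ 0.27707498 -0.03030517 -0.96037027]
tin 0.72 rect [267, 223, 309, 264] n 1311 top 14 box c 593 319 sz 66 67 ang 83.7
bowl 0.63 rect [339, 201, 381, 243] n 1166 top 28 box c 522 385 sz 202 64 ang 48.9
bowl 0.42 rect [186, 189, 219, 224] n 975 top 43 box c 506 196 sz 42 40 ang 80.4
block 0.96 rect [183, 188, 220, 223] n 1051 top 43 box c 507 196 sz 42 42 ang 80.7
loupe 0.56 rect [177, 125, 205, 152] n 519 top 31 box c 403 194 sz 34 33 ang 37.2
glue 0.91 rect [96, 155, 130, 178] n 595 top 72 box c 430 84 sz 27 25 ang 22.5
cutters 0.57 rect [0, 167, 50, 189] n 591 top 14 box c 436 -73 sz 73 34 ang 75.4
pliers 0.74 rect [376, 98, 455, 154] n 1169 top 14 box c 435 526 sz 135 35 ang 54.8
tape 0.67 rect [386, 200, 435, 246] n 1594 top 20 box c 581 519 sz 71 72 ang 6.7
tape 0.44 rect [342, 205, 384, 240] n 1146 top 28 box c 521 387 sz 198 62 ang 47.3
```

View pics/w1.png

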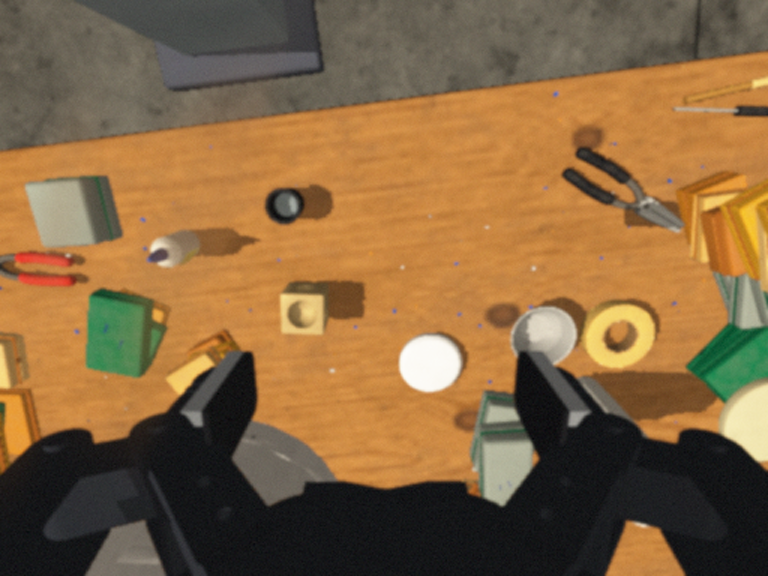

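```bash
cat >> h.py <<'E'
def near(W,c,r,z0,z1):
    q=W[~np.isnan(W[...,0])]; q=q*1000
    return q[(np.hypot(q[:,0]-c[0],q[:,1]-c[1])<r)&(q[:,2]>z0)&(q[:,2]<z1)]
def circ(q):
    (x,y),r=cv2.minEnclosingCircle(q[:,:2].astype(np.float32)); m=(q[:,:2].min(0)+q[:,:2].max(0))/2
    return np.round([x,y,r,*m],1)
def box(q): return [np.round(v,1) for v in cv2.minAreaRect(q[:,:2].astype(np.float32))]
E
python3 - <<'E'
from h import *
for c in ("wrist","top","side"):
    W=cloud(cams.camera(c))
    print(c,"tin",circ(near(W,(592,319),45,8,20)),"bowl",circ(near(W,(567,437),45,20,34)),"block",box(near(W,(506,196),36,36,50)),"loupe",circ(near(W,(402,195),24,22,40)))
    print(np.median(near(W,(480,380),30,-10,10)[:,2]))
plan(506,196,120,171)
E
```

```text
wrist tin [593.1 318.1  34.4 593.4 318. ] bowl [567.6 435.4  33.8 567.2 434.9] block [array([507.2, 196. ]), array([42. , 42.4]), np.float64(80.4)] loupe [402.9 193.9  17.3 402.7 194.1]
0.5460584703350997Traceback (most recent call last):
  File "<stdin>", line 4, in <module>
  File "h.py", line 44, in circ
    (x,y),r=cv2.minEnclosingCircle(q[:,:2].astype(np.float32)); m=(q[:,:2].min(0)+q[:,:2].max(0))/2
                                                                   ~~~~~~~~~~~^^^
    return umr_minimum(a, axis, None, out, keepdims, initial, where)
ValueError: zero-size array to reduction operation minimum which has no identity
```

```bash
python3 - <<'E'
from h import *
plan(507,196,110,170.4)
E
```

```text
from [435.6 280.  300.4] 172.5 n 6
[{"offset": [-13.6, -12.3, 31.7], "yaw": 0.35}, {"offset": [-13.7, -12.2, 31.7], "yaw": 0.35}, {"offset": [-13.8, -12.2, 31.7], "yaw": 0.35}, {"offset": [-13.8, -12.1, 31.7], "yaw": 0.35}, {"offset": [-13.9, -12.0, 31.7], "yaw": 0.35}, {"offset": [-14.0, -11.9, 31.7], "yaw": 0.35}]
```

Emit:
send_rows([
  {"offset":[-13.6,-12.3,31.7],"yaw":0.35},
  {"offset":[-13.7,-12.2,31.7],"yaw":0.35},
  {"offset":[-13.8,-12.2,31.7],"yaw":0.35},
  {"offset":[-13.8,-12.1,31.7],"yaw":0.35},
  {"offset":[-13.9,-12,31.7],"yaw":0.35},
  {"offset":[-14,-11.9,31.7],"yaw":0.35},
  {"offset":[0,0,25]},
  {"offset":[0,0,25]},
  {"offset":[0,0,25]},
  {"offset":[0,0,15]},
  {"offset":[0,0,10]},
  {"offset":[0,0,0]},
])

```text
invalid input at $.moves[6]: expected keys offset, yaw
```

Emit:
send_rows([
  {"offset":[0,0,2]},
  {"offset":[0,0,0]},
  {"offset":[0,0,0]},
  {"offset":[0,0,0]},
  {"offset":[0,0,0]},
  {"offset":[0,0,0]},
  {"offset":[0,0,0]},
  {"offset":[0,0,0]},
], gripper=1, newtons=60)

```text
invalid input at $.moves[0]: expected keys offset, yaw
```

Emit:
send_rows([
  {"offset":[-13.6,-12.3,31.7],"yaw":0.35},
  {"offset":[-13.7,-12.2,31.7],"yaw":0.35},
  {"offset":[-13.8,-12.2,31.7],"yaw":0.35},
  {"offset":[-13.8,-12.1,31.7],"yaw":0.35},
  {"offset":[-13.9,-12,31.7],"yaw":0.35},
  {"offset":[-14,-11.9,31.7],"yaw":0.35},
  {"offset":[0,0,25],"yaw":0},
  {"offset":[0,0,25],"yaw":0},
  {"offset":[0,0,25],"yaw":0},
  {"offset":[0,0,15],"yaw":0},
  {"offset":[0,0,10],"yaw":0},
  {"offset":[0,0,0],"yaw":0},
])

```text
time: 4.6
eef_pos: [0.5051, 0.196, 0.008]
tool_rot: [-0.002, 0.083, 0.997, -0.001]
contact_force: [-0.3, -1.1, -0.3]
width: 0.997
grasp_force: 0.0
```

Emit:
send_rows([
  {"offset":[0,0,2],"yaw":0},
  {"offset":[0,0,0],"yaw":0},
  {"offset":[0,0,0],"yaw":0},
  {"offset":[0,0,0],"yaw":0},
  {"offset":[0,0,0],"yaw":0},
  {"offset":[0,0,0],"yaw":0},
  {"offset":[0,0,0],"yaw":0},
  {"offset":[0,0,0],"yaw":0},
], gripper=1, newtons=60)

```text
time: 5.27
eef_pos: [0.5085, 0.1967, 0.0097]
tool_rot: [0.001, 0.083, 0.997, 0.0]
contact_force: [-0.3, -0.9, 6.3]
width: 0.485
grasp_force: 62.6
```

```bash
python3 - <<'E'
from h import *
P,h=pose(); print(P,h); o=ctrl.get_obs(); print(o["contact_force"],o["width"],o["grasp_force"])
n=np.array([.977,.214]); T=np.array([593.2,318]); B=np.array([567.5,435.2])
b=T-85*n; g=B-78*n; c=(T+B)/2-154*n
print("targets",b,g,c)
plan(b[0],b[1],50,192.4,start=[*P[:2],50,h])
E
```

```text
[508.45369289 196.72974947   9.71288856] 170.4650145899942
[-0.34985715 -0.86218403  6.30997581] 0.4848634109331536 62.63896465301514
targets [510.155 299.81 ] [491.294 418.508] [429.892 343.644]
from [508.5 196.7  50. ] 170.5 n 4
[{"offset": [3.8, 25.5, -0.0], "yaw": -5.48}, {"offset": [1.4, 25.7, -0.0], "yaw": -5.48}, {"offset": [-1.1, 25.8, -0.0], "yaw": -5.48}, {"offset": [-3.5, 25.5, -0.0], "yaw": -5.48}]
```

Emit:
send_rows([
  {"offset":[0,0,-15],"yaw":0},
  {"offset":[0,0,-15],"yaw":0},
  {"offset":[3.8,25.5,0],"yaw":-5.5},
  {"offset":[1.4,25.7,0],"yaw":-5.5},
  {"offset":[-1.1,25.8,0],"yaw":-5.5},
  {"offset":[-3.5,25.5,0],"yaw":-5.5},
  {"offset":[0,0,0],"yaw":0},
  {"offset":[0,0,0],"yaw":0},
  {"offset":[0,0,0],"yaw":0},
])

```text
time: 6.02
eef_pos: [0.5073, 0.2991, 0.0371]
tool_rot: [-0.001, -0.108, 0.994, -0.001]
contact_force: [0.4, 0.1, -5.7]
width: 0.485
grasp_force: 63.0
```

```bash
python3 - <<'E'
from h import *
p=cams.camera("wrist"); W=cloud(p); P,h=pose(); print(P,h)
q=near(W,P,40,25,90); print("cand",len(q),np.percentile(q[:,2],[5,50,95]) if len(q) else "")
save(p,"w2.png",s=1)
print("tin",circ(near(W,(593,318),45,8,20)),"bowl",circ(near(W,(567,435),45,20,34)))
plan(511,300,P[2],192.4)
E
```

```text
[507.42378209 298.7603205   37.15420881] -167.5791375398919
cand 14185 [40.98410264 69.09836847 85.69293823]
tin [581.  315.5  31.6 577.7 315.5] bowl [567.2 434.8  33.9 565.3 431.9]
from [507.4 298.8  37.2] -167.6 n 51
[{"offset": [-0.1, 0.0, -0.0], "yaw": -7.06}, {"offset": [-0.1, -0.0, -0.0], "yaw": -7.06}, {"offset": [-0.1, -0.0, -0.0], "yaw": -7.06}, {"offset": [-0.1, -0.0, -0.0], "yaw": -7.06}, {"offset": [-0.1, -0.0, -0.0], "yaw": -7.06}, {"offset": [-0.1, -0.0, -0.0], "yaw": -7.06}, {"offset": [-0.1, -0.0, -0.0], "yaw": -7.06}, {"offset": [-0.1, -0.1, -0.0], "yaw": -7.06}, {"offset": [-0.0, -0.1, -0.0], "yaw": -7.06}, {"offset": [-0.0, -0.1, -0.0], "yaw": -7.06}, {"offset": [-0.0, -0.1, -0.0], "yaw": -7.06}, {"offset": [-0.0, -0.1, -0.0], "yaw": -7.06}]
[{"offset": [-0.0, -0.1, -0.0], "yaw": -7.06}, {"offset": [-0.0, -0.1, -0.0], "yaw": -7.06}, {"offset": [0.0, -0.1, -0.0], "yaw": -7.06}, {"offset": [0.0, -0.1, -0.0], "yaw": -7.06}, {"offset": [0.0, -0.1, -0.0], "yaw": -7.06}, {"offset": [0.0, -0.1, -0.0], "yaw": -7.06}, {"offset": [0.0, -0.1, -0.0], "yaw": -7.06}, {"offset": 
[... 718 characters left out ...]
 0.1, -0.0], "yaw": -7.06}]
[{"offset": [0.0, 0.1, -0.0], "yaw": -7.06}, {"offset": [0.0, 0.1, -0.0], "yaw": -7.06}, {"offset": [0.0, 0.1, -0.0], "yaw": -7.06}, {"offset": [0.0, 0.1, -0.0], "yaw": -7.06}, {"offset": [-0.0, 0.1, -0.0], "yaw": -7.06}, {"offset": [-0.0, 0.1, -0.0], "yaw": -7.06}, {"offset": [-0.0, 0.1, -0.0], "yaw": -7.06}, {"offset": [-0.0, 0.1, -0.0], "yaw": -7.06}, {"offset": [-0.0, 0.1, -0.0], "yaw": -7.06}, {"offset": [-0.0, 0.1, -0.0], "yaw": -7.06}, {"offset": [-0.1, 0.0, -0.0], "yaw": -7.06}, {"offset": [-0.1, 0.0, -0.0], "yaw": -7.06}]
[{"offset": [-0.1, 0.0, -0.0], "yaw": -7.06}, {"offset": [-0.1, 0.0, -0.0], "yaw": -7.06}, {"offset": [-0.1, 0.0, -0.0], "yaw": -7.06}]
```

View pics/w2.png

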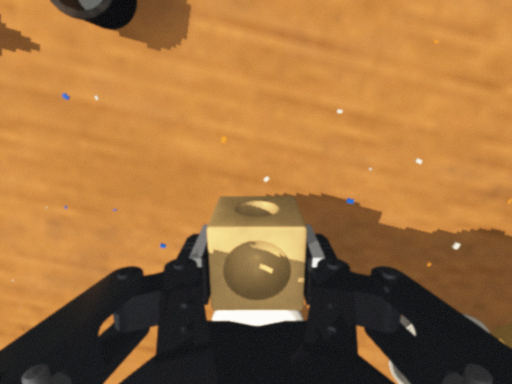

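Emit:
send_rows([
  {"offset":[-3.7,0,0],"yaw":0},
  {"offset":[0,0,12],"yaw":0},
  {"offset":[0,0,10],"yaw":0},
  {"offset":[0,0,4],"yaw":0},
  {"offset":[0,0,0],"yaw":0},
  {"offset":[0,0,2],"yaw":0},
  {"offset":[0,0,0],"yaw":0},
  {"offset":[0,0,0],"yaw":0},
])

```text
time: 6.73
eef_pos: [0.5123, 0.3005, 0.0099]
tool_rot: [-0.0, -0.109, 0.994, 0.0]
contact_force: [-0.2, 0.6, -6.0]
width: 0.485
grasp_force: 63.2
```

```bash
sed -i 's/dh=psi-h; /dh=(psi-h+180)%360-180/' h.py; python3 - <<'E'
from h import *
print(pose()); print(ctrl.get_obs()["contact_force"])
E
```

```text
(array([512.25058492, 300.52011415,   9.94519614]), -167.53207965385386)
[-0.21967683  0.61951459 -5.98667172]
```

Emit:
send_rows([
  {"offset":[1,0,1],"yaw":0},
  {"offset":[0,0,0.5],"yaw":0},
  {"offset":[0,0,0],"yaw":0},
  {"offset":[0,0,0],"yaw":0},
])

```text
time: 7.07
eef_pos: [0.5122, 0.3006, 0.0097]
tool_rot: [0.001, -0.109, 0.994, 0.0]
contact_force: [-1.6, -0.9, 5.1]
width: 0.48
grasp_force: 64.0
```

Emit:
send_rows([
  {"offset":[0,0,0],"yaw":0},
  {"offset":[0,0,0],"yaw":0},
  {"offset":[0,0,0],"yaw":0},
  {"offset":[0,0,0],"yaw":0},
  {"offset":[0,0,-10],"yaw":0},
  {"offset":[0,0,-25],"yaw":0},
  {"offset":[0,0,-35],"yaw":0},
  {"offset":[0,0,-35],"yaw":0},
  {"offset":[20,0,-35],"yaw":0},
  {"offset":[30,0,-35],"yaw":0},
  {"offset":[30,0,-35],"yaw":0},
  {"offset":[0,0,0],"yaw":0},
], gripper=-1)

```text
time: 8.07
eef_pos: [0.4381, 0.2851, 0.2196]
tool_rot: [0.004, -0.109, 0.994, 0.002]
contact_force: [-0.8, 1.4, 0.3]
width: 1.001
grasp_force: 0.0
```

```bash
python3 - <<'E'
from h import *
p=cams.camera("wrist"); W=cloud(p); P,h=pose(); print(P,h)
print("block",box(near(W,(511,300),36,36,50)),"tin",circ(near(W,(593,318),45,8,20)),"bowl",circ(near(W,(567,435),45,20,34)))
print("glue body",circ(near(W,(430,84),24,20,52)), "cap",circ(near(W,(430,84),24,65,85)),"loupe",circ(near(W,(402,195),24,22,40)))
plan(430,84,180,165,step=36)
E
```

```text
[439.42132345 285.21956625 216.91176434] -167.47033588256858
block [array([511.3, 299.6]), array([42.5, 41.1]), np.float64(13.0)] tin [592.6 318.   34.5 591.9 318. ] bowl [568.2 434.9  34.  569.8 429.1]
glue body [430.9  83.6  15.4 430.9  84. ] cap [429.   84.6   5.  429.2  84.6] loupe [402.9 193.9  17.3 402.8 193.9]
from [439.4 285.2 216.9] -167.5 n 6
[{"offset": [8.8, -32.4, 6.2], "yaw": 4.59}, {"offset": [6.2, -33.0, 6.2], "yaw": 4.59}, {"offset": [3.5, -33.4, 6.2], "yaw": 4.59}, {"offset": [0.8, -33.6, 6.2], "yaw": 4.59}, {"offset": [-1.8, -33.5, 6.2], "yaw": 4.59}, {"offset": [-4.5, -33.3, 6.2], "yaw": 4.59}]
```

Emit:
send_rows([
  {"offset":[8.8,-32.4,6.2],"yaw":4.6},
  {"offset":[6.2,-33,6.2],"yaw":4.6},
  {"offset":[3.5,-33.4,6.2],"yaw":4.6},
  {"offset":[0.8,-33.6,6.2],"yaw":4.6},
  {"offset":[-1.8,-33.5,6.2],"yaw":4.6},
  {"offset":[-4.5,-33.3,6.2],"yaw":4.6},
  {"offset":[0,0,0],"yaw":0},
  {"offset":[0,0,0],"yaw":0},
  {"offset":[0,0,0],"yaw":0},
])

```text
time: 8.87
eef_pos: [0.4293, 0.083, 0.1743]
tool_rot: [-0.0, 0.132, 0.991, 0.0]
contact_force: [0.3, -0.1, 0.1]
width: 1.005
grasp_force: 0.0
```

```bash
python3 - <<'E'
from h import *
p=cams.camera("wrist"); W=cloud(p)
print("glue body",circ(near(W,(430,84),24,20,52)), "cap",circ(near(W,(430,84),24,65,85)))
plan(430,84.3,18,165)
E
```

```text
glue body [430.3  83.2  15.3 430.2  83.3] cap [429.4  83.    5.3 428.6  82.9]
from [429.5  83.5 174.5] 164.9 n 5
[{"offset": [-0.1, 0.2, 31.3], "yaw": -0.02}, {"offset": [-0.1, 0.2, 31.3], "yaw": -0.02}, {"offset": [-0.1, 0.2, 31.3], "yaw": -0.02}, {"offset": [-0.1, 0.2, 31.3], "yaw": -0.02}, {"offset": [-0.1, 0.2, 31.3], "yaw": -0.02}]
```

Aligned; descend and grip gently.

Emit:
send_rows([
  {"offset":[0,0,35],"yaw":0},
  {"offset":[0,0,35],"yaw":0},
  {"offset":[0,0,35],"yaw":0},
  {"offset":[0,0,30],"yaw":0},
  {"offset":[0,0,15],"yaw":0},
  {"offset":[0,0,5],"yaw":0},
  {"offset":[0,0,0],"yaw":0},
  {"offset":[0,0,0],"yaw":0},
  {"offset":[0,0,0],"yaw":0},
])

```text
time: 9.67
eef_pos: [0.431, 0.0836, 0.0211]
tool_rot: [0.002, 0.131, 0.991, 0.0]
contact_force: [0.4, -0.7, -0.0]
width: 1.001
grasp_force: 0.0
```

Emit:
send_rows([
  {"offset":[0,0,0],"yaw":0},
  {"offset":[0,0,0],"yaw":0},
  {"offset":[0,0,0],"yaw":0},
  {"offset":[0,0,0],"yaw":0},
  {"offset":[0,0,0],"yaw":0},
  {"offset":[0,0,0],"yaw":0},
  {"offset":[0,0,0],"yaw":0},
  {"offset":[0,0,0],"yaw":0},
  {"offset":[0,0,0],"yaw":0},
], gripper=1, newtons=30)

```text
time: 10.42
eef_pos: [0.4295, 0.0829, 0.0202]
tool_rot: [0.0, 0.132, 0.991, -0.0]
contact_force: [-0.9, -1.2, 6.7]
width: 0.318
grasp_force: 29.6
```

```bash
python3 - <<'E'
from h import *
P,h=pose(); print(P,h,ctrl.get_obs()["contact_force"])
# high over block/tin side: carry at +75
plan(491.3,418.5,P[2]+80,192,start=[P[0],P[1],P[2]+80,h])
E
```

```text
[429.4653398   82.88971571  20.17266924] 164.85859867981534 [-0.91854374 -1.20449991  6.7159582 ]
from [429.5  82.9 100.2] 164.9 n 9
[{"offset": [3.1, 37.8, -0.0], "yaw": -3.02}, {"offset": [1.1, 37.9, -0.0], "yaw": -3.02}, {"offset": [-0.9, 37.9, -0.0], "yaw": -3.02}, {"offset": [-2.9, 37.8, -0.0], "yaw": -3.02}, {"offset": [-4.9, 37.6, -0.0], "yaw": -3.02}, {"offset": [-6.8, 37.3, -0.0], "yaw": -3.02}, {"offset": [-8.8, 36.9, -0.0], "yaw": -3.02}, {"offset": [-10.7, 36.4, -0.0], "yaw": -3.02}, {"offset": [-12.6, 35.8, -0.0], "yaw": -3.02}]
```

Emit:
send_rows([
  {"offset":[0,0,-40],"yaw":0},
  {"offset":[0,0,-40],"yaw":0},
  {"offset":[3,37.8,0],"yaw":-3},
  {"offset":[1,37.9,0],"yaw":-3},
  {"offset":[-0.9,37.9,0],"yaw":-3},
  {"offset":[-2.9,37.8,0],"yaw":-3},
  {"offset":[-4.9,37.6,0],"yaw":-3},
  {"offset":[-6.8,37.3,0],"yaw":-3},
  {"offset":[-8.8,36.9,0],"yaw":-3},
  {"offset":[-10.7,36.4,0],"yaw":-3},
  {"offset":[-12.6,35.8,0],"yaw":-3},
  {"offset":[0,0,0],"yaw":0},
])

```text
time: 11.42
eef_pos: [0.4933, 0.4254, 0.0995]
tool_rot: [0.002, -0.106, 0.994, 0.002]
contact_force: [0.2, -0.1, 0.1]
width: 0.324
grasp_force: 30.1
```

Emit:
send_rows([
  {"offset":[0,0,0],"yaw":0},
  {"offset":[0,0,0],"yaw":0},
])

```text
time: 11.58
eef_pos: [0.4907, 0.4179, 0.0988]
tool_rot: [-0.001, -0.103, 0.995, -0.001]
contact_force: [-0.7, -1.1, -0.8]
width: 0.317
grasp_force: 30.1
```

```bash
python3 - <<'E'
from h import *
P,h=pose(); print(P,h)
W=cloud(cams.camera("wrist")); print("bowl",circ(near(W,(567,435),45,20,34)),len(near(W,(567,435),45,20,34)))
plan(491.3,418.5,22,192)
E
```

```text
[490.7317957  417.94269478  98.77957231] -168.1319442403551
bowl [583.3 438.4  28.7 588.3 438.4] 653
from [490.7 417.3  98.9] -168.2 n 3
[{"offset": [-0.3, 0.3, 25.6], "yaw": -0.06}, {"offset": [-0.3, 0.3, 25.6], "yaw": -0.06}, {"offset": [-0.3, 0.3, 25.6], "yaw": -0.06}]
```

Emit:
send_rows([
  {"offset":[0.5,0.5,30],"yaw":0},
  {"offset":[0,0,25],"yaw":0},
  {"offset":[0,0,15],"yaw":0},
  {"offset":[0,0,6],"yaw":0},
  {"offset":[0,0,2],"yaw":0},
  {"offset":[0,0,0],"yaw":0},
  {"offset":[0,0,0],"yaw":0},
  {"offset":[0,0,0],"yaw":0},
])

```text
time: 12.3
eef_pos: [0.4921, 0.4195, 0.0232]
tool_rot: [0.001, -0.103, 0.995, 0.001]
contact_force: [-0.0, 0.3, -0.9]
width: 0.317
grasp_force: 30.1
```

Emit:
send_rows([
  {"offset":[0,0,1],"yaw":0},
  {"offset":[0,0,0.5],"yaw":0},
  {"offset":[0,0,0],"yaw":0},
])

```text
time: 12.55
eef_pos: [0.4911, 0.4192, 0.0206]
tool_rot: [0.0, -0.103, 0.995, 0.0]
contact_force: [0.7, 0.6, -0.8]
width: 0.318
grasp_force: 30.1
```

Emit:
send_rows([
  {"offset":[0,0,0.5],"yaw":0},
  {"offset":[0,0,0],"yaw":0},
  {"offset":[0,0,0],"yaw":0},
])

```text
time: 12.8
eef_pos: [0.4912, 0.4192, 0.0203]
tool_rot: [0.0, -0.103, 0.995, 0.0]
contact_force: [-0.2, -0.1, 3.5]
width: 0.32
grasp_force: 30.5
```

Contact. Release and rise, then look at the loupe.

Emit:
send_rows([
  {"offset":[0,0,0],"yaw":0},
  {"offset":[0,0,0],"yaw":0},
  {"offset":[0,0,0],"yaw":0},
  {"offset":[0,0,0],"yaw":0},
  {"offset":[0,0,-5],"yaw":0},
  {"offset":[0,0,-20],"yaw":0},
  {"offset":[0,0,-35],"yaw":0},
  {"offset":[0,0,-35],"yaw":0},
  {"offset":[0,0,-35],"yaw":0},
  {"offset":[30,0,-35],"yaw":0},
  {"offset":[30,0,-25],"yaw":0},
  {"offset":[0,0,0],"yaw":0},
], gripper=-1)

```text
time: 13.8
eef_pos: [0.4336, 0.4083, 0.2133]
tool_rot: [0.003, -0.104, 0.995, 0.002]
contact_force: [-0.4, 0.3, -0.2]
width: 0.996
grasp_force: 0.0
```

```bash
python3 - <<'E'
from h import *
p=cams.camera("wrist"); W=cloud(p)
print("glue",circ(near(W,(491.3,418.5),26,20,52)),"cap",circ(near(W,(491.3,418.5),24,65,85)),"block",box(near(W,(511,300),36,36,50)),"bowl",circ(near(W,(567,435),45,20,34)))
plan(402.9,194,140,186,step=36)
E
```

```text
glue [490.5 420.   15.4 491.2 420. ] cap [491.4 419.6   5.4 490.5 419.4] block [array([511.2, 300.4]), array([42.3, 42.5]), np.float64(13.2)] bowl [567.9 435.8  34.1 567.8 435.4]
from [434.9 408.3 210.7] -168.0 n 7
[{"offset": [10.8, -29.0, 10.1], "yaw": 0.85}, {"offset": [10.4, -29.2, 10.1], "yaw": 0.85}, {"offset": [10.0, -29.3, 10.1], "yaw": 0.85}, {"offset": [9.5, -29.5, 10.1], "yaw": 0.85}, {"offset": [9.1, -29.6, 10.1], "yaw": 0.85}, {"offset": [8.6, -29.7, 10.1], "yaw": 0.85}, {"offset": [8.2, -29.9, 10.1], "yaw": 0.85}]
```

Emit:
send_rows([
  {"offset":[10.8,-29,10],"yaw":0.9},
  {"offset":[10.4,-29.2,10],"yaw":0.9},
  {"offset":[10,-29.3,10],"yaw":0.9},
  {"offset":[9.5,-29.5,10],"yaw":0.9},
  {"offset":[9.1,-29.6,10],"yaw":0.9},
  {"offset":[8.6,-29.7,10],"yaw":0.9},
  {"offset":[8.2,-29.9,10],"yaw":0.9},
  {"offset":[0,0,0],"yaw":0},
  {"offset":[0,0,0],"yaw":0},
  {"offset":[0,0,0],"yaw":0},
])

```text
time: 14.68
eef_pos: [0.4026, 0.1929, 0.1359]
tool_rot: [-0.0, -0.048, 0.999, 0.0]
contact_force: [-1.0, 0.4, 0.3]
width: 0.999
grasp_force: 0.0
```

```bash
python3 - <<'E'
from h import *
p=cams.camera("wrist"); W=cloud(p); save(p,"w3.png",s=1)
print("loupe",circ(near(W,(402.9,194),26,22,40)),circ(near(W,(402.9,194),26,8,40)))
plan(402.9,194,7,186)
E
```

```text
loupe [402.9 194.1  17.3 403.  194.1] [402.9 194.1  17.3 403.  194.1]
from [403.1 193.5 136.3] -174.4 n 4
[{"offset": [0.0, 0.1, 32.3], "yaw": -0.11}, {"offset": [0.0, 0.1, 32.3], "yaw": -0.11}, {"offset": [0.0, 0.1, 32.3], "yaw": -0.11}, {"offset": [0.0, 0.1, 32.3], "yaw": -0.11}]
```

View pics/w3.png

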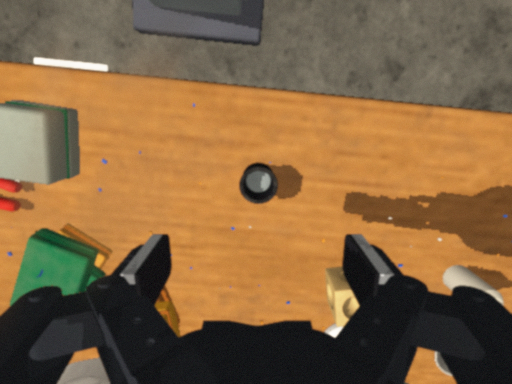

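Emit:
send_rows([
  {"offset":[0,0.5,35],"yaw":0},
  {"offset":[0,0,35],"yaw":0},
  {"offset":[0,0,30],"yaw":0},
  {"offset":[0,0,18],"yaw":0},
  {"offset":[0,0,10],"yaw":0},
  {"offset":[0,0,0],"yaw":0},
  {"offset":[0,0,0],"yaw":0},
  {"offset":[0,0,0],"yaw":0},
])

```text
time: 15.4
eef_pos: [0.4039, 0.1944, 0.0096]
tool_rot: [0.001, -0.049, 0.999, 0.0]
contact_force: [-0.2, 0.5, 0.1]
width: 1.0
grasp_force: 0.0
```

Emit:
send_rows([
  {"offset":[0,0,0],"yaw":0},
  {"offset":[0,0,0],"yaw":0},
  {"offset":[0,0,0],"yaw":0},
  {"offset":[0,0,0],"yaw":0},
  {"offset":[0,0,0],"yaw":0},
  {"offset":[0,0,0],"yaw":0},
  {"offset":[0,0,0],"yaw":0},
  {"offset":[0,0,0],"yaw":0},
  {"offset":[0,0,0],"yaw":0},
], gripper=1, newtons=25)

```text
time: 16.15
eef_pos: [0.4027, 0.1937, 0.009]
tool_rot: [0.0, -0.049, 0.999, 0.0]
contact_force: [-1.4, 0.4, 7.3]
width: 0.377
grasp_force: 24.6
```

```bash
python3 - <<'E'
from h import *
P,h=pose(); print(P,h,ctrl.get_obs()["contact_force"])
plan(511.2,300,100,191,start=[P[0],P[1],P[2]+80,h],step=36)
E
```

```text
[402.69148592 193.70160589   8.9528015 ] -174.43304972248006 [-1.43407019  0.42574885  7.31739141]
from [402.7 193.7  89. ] -174.4 n 5
[{"offset": [-23.7, 19.1, -2.2], "yaw": -1.09}, {"offset": [-24.0, 18.6, -2.2], "yaw": -1.09}, {"offset": [-24.4, 18.1, -2.2], "yaw": -1.09}, {"offset": [-24.7, 17.7, -2.2], "yaw": -1.09}, {"offset": [-25.0, 17.2, -2.2], "yaw": -1.09}]
```

Emit:
send_rows([
  {"offset":[0,0,-40],"yaw":0},
  {"offset":[0,0,-40],"yaw":0},
  {"offset":[-23.7,19,0],"yaw":-1},
  {"offset":[-24,18.6,0],"yaw":-1},
  {"offset":[-24.4,18,0],"yaw":-1},
  {"offset":[-24.7,17.7,0],"yaw":-1},
  {"offset":[-25,17.2,0],"yaw":-1},
  {"offset":[0,0,0],"yaw":0},
  {"offset":[0,0,0],"yaw":0},
  {"offset":[0,0,0],"yaw":0},
])

```text
time: 16.98
eef_pos: [0.5099, 0.2987, 0.0874]
tool_rot: [-0.001, -0.092, 0.996, -0.001]
contact_force: [-0.4, 0.1, 0.3]
width: 0.38
grasp_force: 25.2
```

```bash
python3 - <<'E'
from h import *
p=cams.camera("wrist"); save(p,"w4.png",s=1); P,h=pose()
plan(511.2,300,53,191)
E
```

```text
from [509.5 298.4  87.5] -169.4 n 1
[{"offset": [-2.0, 1.3, 34.5], "yaw": -0.44}]
```

View pics/w4.png

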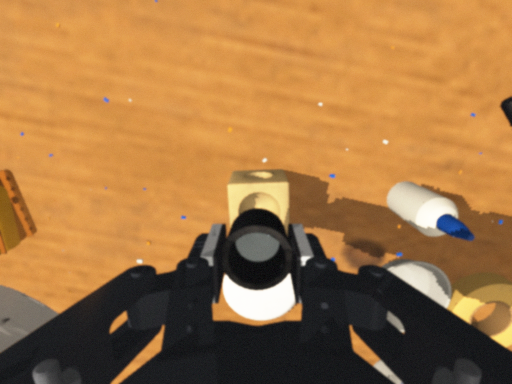

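Emit:
send_rows([
  {"offset":[-2,1.3,10],"yaw":0},
  {"offset":[0,0,14],"yaw":0},
  {"offset":[0,0,7],"yaw":0},
  {"offset":[0,0,2],"yaw":0},
  {"offset":[0,0,0],"yaw":0},
  {"offset":[0,0,0],"yaw":0},
  {"offset":[0,0,0],"yaw":0},
])

```text
time: 17.62
eef_pos: [0.5131, 0.301, 0.0559]
tool_rot: [0.0, -0.092, 0.996, 0.0]
contact_force: [0.2, -0.1, -0.9]
width: 0.379
grasp_force: 25.2
```

Emit:
send_rows([
  {"offset":[0,0,1],"yaw":0},
  {"offset":[0,0,0],"yaw":0},
  {"offset":[0,0,0],"yaw":0},
])

```text
time: 17.87
eef_pos: [0.513, 0.301, 0.0547]
tool_rot: [0.0, -0.092, 0.996, 0.0]
contact_force: [1.0, 0.1, 1.1]
width: 0.382
grasp_force: 25.2
```

Emit:
send_rows([
  {"offset":[1.8,0,1.5],"yaw":0},
  {"offset":[0,0,0],"yaw":0},
  {"offset":[0,0,0],"yaw":0},
  {"offset":[0,0,0],"yaw":0},
])

```text
time: 18.2
eef_pos: [0.5108, 0.3005, 0.0527]
tool_rot: [-0.0, -0.092, 0.996, -0.0]
contact_force: [0.5, -0.1, -0.0]
width: 0.377
grasp_force: 25.2
```

Emit:
send_rows([
  {"offset":[0,0,1],"yaw":0},
  {"offset":[0,0,0],"yaw":0},
  {"offset":[0,0,0],"yaw":0},
])

```text
time: 18.45
eef_pos: [0.5109, 0.3006, 0.0517]
tool_rot: [-0.0, -0.092, 0.996, -0.0]
contact_force: [0.4, -0.1, -1.0]
width: 0.379
grasp_force: 25.2
```

Emit:
send_rows([
  {"offset":[0,0,0.7],"yaw":0},
  {"offset":[0,0,0],"yaw":0},
  {"offset":[0,0,0],"yaw":0},
])

```text
time: 18.7
eef_pos: [0.5109, 0.3006, 0.0511]
tool_rot: [0.0, -0.092, 0.996, 0.0]
contact_force: [-0.5, -0.4, -0.2]
width: 0.38
grasp_force: 25.2
```

Emit:
send_rows([
  {"offset":[0,0,0.5],"yaw":0},
  {"offset":[0,0,0],"yaw":0},
  {"offset":[0,0,0],"yaw":0},
])

```text
time: 18.95
eef_pos: [0.5111, 0.3006, 0.051]
tool_rot: [0.0, -0.092, 0.996, 0.0]
contact_force: [-1.0, 0.2, 3.9]
width: 0.378
grasp_force: 25.4
```

Contact; release straight up, then retreat.

Emit:
send_rows([
  {"offset":[0,0,0],"yaw":0},
  {"offset":[0,0,0],"yaw":0},
  {"offset":[0,0,0],"yaw":0},
  {"offset":[0,0,0],"yaw":0},
  {"offset":[0,0,-5],"yaw":0},
  {"offset":[0,0,-20],"yaw":0},
  {"offset":[0,0,-35],"yaw":0},
  {"offset":[0,0,-35],"yaw":0},
  {"offset":[30,0,-35],"yaw":0},
  {"offset":[30,0,-25],"yaw":0},
  {"offset":[0,0,0],"yaw":0},
  {"offset":[0,0,0],"yaw":0},
], gripper=-1)

```text
time: 19.95
eef_pos: [0.4551, 0.2907, 0.2047]
tool_rot: [0.002, -0.092, 0.996, 0.001]
contact_force: [0.2, -0.6, -0.3]
width: 1.002
grasp_force: 0.0
```

```bash
python3 - <<'E'
from h import *
p=cams.camera("wrist"); W=cloud(p)
print("loupe",circ(near(W,(511,300),30,62,80)),"block front",box(near(W,(511,300),36,36,44)),"glue",circ(near(W,(491.3,419),26,20,52)))
# toward cutters; cutters at ~(430,-96), long axis ~ heading 76 -> tool y across
plan(400,-95,230,166,step=38)
E
```

```text
loupe [511.3 300.9  17.4 511.4 301. ] block front [array([510.7, 299.9]), array([41.7, 42. ]), np.float64(12.4)] glue [491.6 418.8  14.6 491.2 418.4]
from [455.1 290.3 203.1] -169.4 n 11
[{"offset": [11.4, -33.5, -2.4], "yaw": 2.24}, {"offset": [10.0, -33.9, -2.4], "yaw": 2.24}, {"offset": [8.7, -34.3, -2.4], "yaw": 2.24}, {"offset": [7.4, -34.6, -2.4], "yaw": 2.24}, {"offset": [6.0, -34.9, -2.4], "yaw": 2.24}, {"offset": [4.6, -35.1, -2.4], "yaw": 2.24}, {"offset": [3.3, -35.2, -2.4], "yaw": 2.24}, {"offset": [1.9, -35.3, -2.4], "yaw": 2.24}, {"offset": [0.5, -35.4, -2.4], "yaw": 2.24}, {"offset": [-0.9, -35.4, -2.4], "yaw": 2.24}, {"offset": [-2.2, -35.3, -2.4], "yaw": 2.24}]
```

```bash
python3 - <<'E'
from h import *
plan(425,-85,230,77,step=38)
E
```

```text
from [455.1 290.3 203.1] -169.4 n 16
[{"offset": [6.2, -22.7, -1.7], "yaw": 7.1}, {"offset": [3.3, -23.3, -1.7], "yaw": 7.1}, {"offset": [0.4, -23.5, -1.7], "yaw": 7.1}, {"offset": [-2.5, -23.4, -1.7], "yaw": 7.1}, {"offset": [-5.4, -22.9, -1.7], "yaw": 7.1}, {"offset": [-8.2, -22.1, -1.7], "yaw": 7.1}, {"offset": [-10.8, -20.9, -1.7], "yaw": 7.1}, {"offset": [-13.3, -19.4, -1.7], "yaw": 7.1}, {"offset": [-15.6, -17.6, -1.7], "yaw": 7.1}, {"offset": [-17.7, -15.5, -1.7], "yaw": 7.1}, {"offset": [-19.5, -13.2, -1.7], "yaw": 7.1}, {"offset": [-21.0, -10.7, -1.7], "yaw": 7.1}]
[{"offset": [-22.1, -8.0, -1.7], "yaw": 7.1}, {"offset": [-22.9, -5.2, -1.7], "yaw": 7.1}, {"offset": [-23.4, -2.4, -1.7], "yaw": 7.1}, {"offset": [-23.5, 0.5, -1.7], "yaw": 7.1}]
```

Emit:
send_rows([
  {"offset":[6.2,-22.7,-1.7],"yaw":7.1},
  {"offset":[3.3,-23.3,-1.7],"yaw":7.1},
  {"offset":[0.4,-23.5,-1.7],"yaw":7.1},
  {"offset":[-2.5,-23.4,-1.7],"yaw":7.1},
  {"offset":[-5.4,-22.9,-1.7],"yaw":7.1},
  {"offset":[-8.2,-22,-1.7],"yaw":7.1},
  {"offset":[-10.8,-20.9,-1.7],"yaw":7.1},
  {"offset":[-13.3,-19.4,-1.7],"yaw":7.1},
  {"offset":[-15.6,-17.6,-1.7],"yaw":7.1},
  {"offset":[-17.7,-15.5,-1.7],"yaw":7.1},
  {"offset":[-19.5,-13.2,-1.7],"yaw":7.1},
  {"offset":[-21,-10.7,-1.7],"yaw":7.1},
])

```text
time: 21.0
eef_pos: [0.4318, 0.0073, 0.221]
tool_rot: [-0.001, 0.609, 0.793, -0.001]
contact_force: [1.3, 0.0, 0.1]
width: 1.005
grasp_force: 0.0
```

Emit:
send_rows([
  {"offset":[-22,-8,-1.7],"yaw":7.1},
  {"offset":[-22.9,-5.2,-1.7],"yaw":7.1},
  {"offset":[-23.4,-2.4,-1.7],"yaw":7.1},
  {"offset":[-23.5,0.5,-1.7],"yaw":7.1},
  {"offset":[0,0,0],"yaw":0},
  {"offset":[0,0,0],"yaw":0},
  {"offset":[0,0,0],"yaw":0},
])

```text
time: 21.58
eef_pos: [0.4243, -0.0848, 0.2282]
tool_rot: [-0.001, 0.783, 0.623, -0.001]
contact_force: [-0.0, 0.1, -0.2]
width: 0.998
grasp_force: 0.0
```

```bash
python3 - <<'E'
from h import *
p=cams.camera("wrist"); W=cloud(p); save(p,"w5.png"); print(pose())
for r in models.silhouettes("cutters",p):
    w=W[r["region"]]*1000; w=w[~np.isnan(w[:,0])]; w=w[w[:,2]>5]
    print(r["score"],r["rect"],box(w))
    f=p["frame"].astype(int); red=r["region"]&(f[...,0]>f[...,1]+70); q=W[red]*1000; q=q[~np.isnan(q[:,0])]
    print("red",len(q),box(q) if len(q)>5 else "")
E
```

```text
(array([424.27321413, -84.43079456, 228.39175868]), 77.04223800120158)
0.98 [251.7, 121.8, 281.3, 215.0] [array([431.2, -99. ]), array([124.8,  34. ]), np.float64(78.1)]
red 808 [array([438.4, -65.1]), array([55.6, 34.4]), np.float64(78.6)]
```

View pics/w5.png

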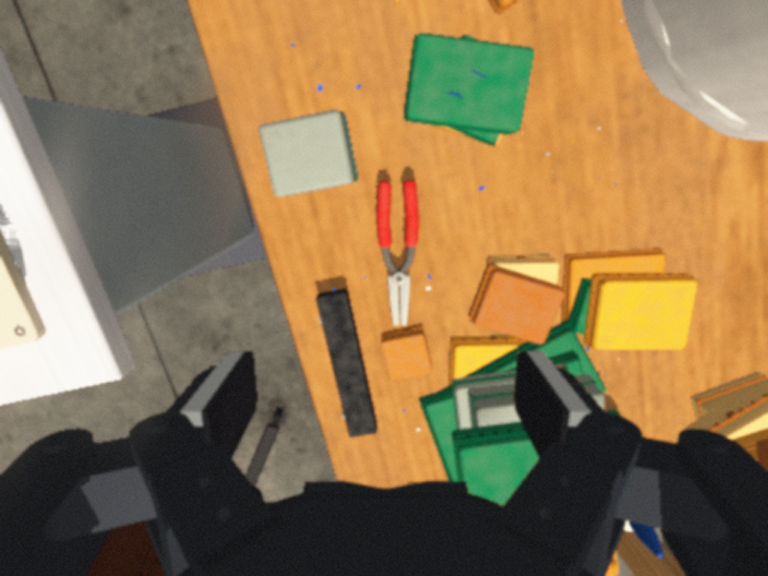

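```bash
python3 - <<'E'
from h import *
plan(434.4,-83.3,20,78.3,step=36)
E
```

```text
from [424.3 -84.2 228.6] 77.1 n 6
[{"offset": [0.5, 1.6, 34.8], "yaw": -0.21}, {"offset": [0.5, 1.6, 34.8], "yaw": -0.21}, {"offset": [0.5, 1.6, 34.8], "yaw": -0.21}, {"offset": [0.5, 1.6, 34.8], "yaw": -0.21}, {"offset": [0.5, 1.6, 34.8], "yaw": -0.21}, {"offset": [0.5, 1.6, 34.8], "yaw": -0.21}]
```

Emit:
send_rows([
  {"offset":[0.5,1.6,34.8],"yaw":-0.2},
  {"offset":[0.5,1.6,34.8],"yaw":-0.2},
  {"offset":[0.5,1.6,34.8],"yaw":-0.2},
  {"offset":[0.5,1.6,30],"yaw":-0.2},
  {"offset":[0.5,1.6,20],"yaw":-0.2},
  {"offset":[0.5,1.6,10],"yaw":-0.2},
  {"offset":[0,0,0],"yaw":0},
  {"offset":[0,0,0],"yaw":0},
  {"offset":[0,0,0],"yaw":0},
], gripper=-0.4)

```text
time: 22.43
eef_pos: [0.436, -0.0842, 0.0664]
tool_rot: [0.001, 0.776, 0.631, 0.001]
contact_force: [0.7, -0.1, 0.5]
width: 0.699
grasp_force: 0.0
```

```bash
python3 - <<'E'
from h import *
p=cams.camera("wrist"); W=cloud(p); save(p,"w6.png",s=1)
for r in models.silhouettes("cutters",p)[:1]:
    w=W[r["region"]]*1000; w=w[~np.isnan(w[:,0])]; w=w[w[:,2]>5]; print(r["score"],box(w))
plan(434.4,-83.3,4,78.3,step=36)
E
```

```text
0.9 [array([ 431.3, -101.3]), array([129.7,  34.9]), np.float64(79.3)]
from [436.2 -84.5  66.7] 78.2 n 2
[{"offset": [0.4, -1.0, 31.4], "yaw": -0.06}, {"offset": [0.4, -1.0, 31.4], "yaw": -0.06}]
```

View pics/w6.png

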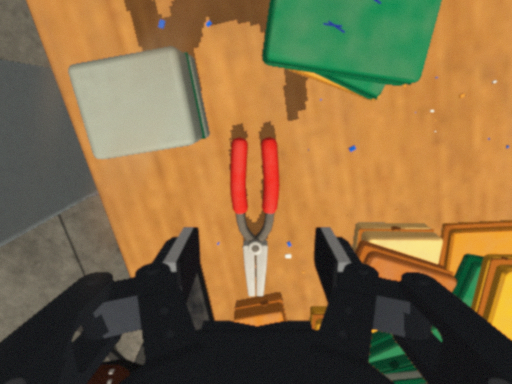

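Emit:
send_rows([
  {"offset":[0.4,-1,30],"yaw":0},
  {"offset":[0.4,-1,22],"yaw":0},
  {"offset":[0,0,10],"yaw":0},
  {"offset":[0,0,2],"yaw":0},
  {"offset":[0,0,0],"yaw":0},
  {"offset":[0,0,0],"yaw":0},
  {"offset":[0,0,0],"yaw":0},
])

```text
time: 23.12
eef_pos: [0.4343, -0.0834, 0.0024]
tool_rot: [0.001, 0.776, 0.63, 0.001]
contact_force: [-0.3, 0.0, 0.4]
width: 0.701
grasp_force: 0.0
```

Emit:
send_rows([
  {"offset":[0,0,0],"yaw":0},
  {"offset":[0,0,0],"yaw":0},
  {"offset":[0,0,0],"yaw":0},
  {"offset":[0,0,0],"yaw":0},
  {"offset":[0,0,0],"yaw":0},
], gripper=0.02)

```text
time: 23.53
eef_pos: [0.4329, -0.0829, 0.0012]
tool_rot: [0.0, 0.776, 0.63, 0.0]
contact_force: [0.5, -1.0, -0.7]
width: 0.488
grasp_force: 0.0
```

Emit:
send_rows([
  {"offset":[0,0,1],"yaw":0},
  {"offset":[0,0,1],"yaw":0},
  {"offset":[0,0,0],"yaw":0},
  {"offset":[0,0,0],"yaw":0},
])

```text
time: 23.87
eef_pos: [0.4326, -0.0828, -0.0011]
tool_rot: [-0.0, 0.776, 0.63, -0.0]
contact_force: [0.1, 0.9, -0.6]
width: 0.49
grasp_force: 0.0
```

Emit:
send_rows([
  {"offset":[0,0,1],"yaw":0},
  {"offset":[0,0,0.5],"yaw":0},
  {"offset":[0,0,0],"yaw":0},
  {"offset":[0,0,0],"yaw":0},
])

```text
time: 24.2
eef_pos: [0.4328, -0.0829, -0.0018]
tool_rot: [-0.0, 0.776, 0.63, -0.0]
contact_force: [-2.8, 0.4, 7.4]
width: 0.489
grasp_force: 4.0
```

Emit:
send_rows([
  {"offset":[0,0,0],"yaw":0},
  {"offset":[0,0,0],"yaw":0},
  {"offset":[0,0,0],"yaw":0},
  {"offset":[0,0,0],"yaw":0},
  {"offset":[0,0,0],"yaw":0},
  {"offset":[0,0,0],"yaw":0},
], gripper=1, newtons=40)

```text
time: 24.7
eef_pos: [0.4341, -0.0833, -0.0008]
tool_rot: [0.001, 0.776, 0.631, 0.001]
contact_force: [-1.6, 1.7, 14.1]
width: 0.403
grasp_force: 43.3
```

```bash
python3 - <<'E'
from h import *
P,h=pose(); plan(427.5,359.4,80,102.4,start=[*P[:2],80,h],step=37)
E
```

```text
from [434.1 -83.3  80. ] 78.2 n 12
[{"offset": [36.0, -8.1, -0.0], "yaw": -2.02}, {"offset": [36.3, -6.8, -0.0], "yaw": -2.02}, {"offset": [36.5, -5.5, -0.0], "yaw": -2.02}, {"offset": [36.6, -4.3, -0.0], "yaw": -2.02}, {"offset": [36.8, -3.0, -0.0], "yaw": -2.02}, {"offset": [36.9, -1.7, -0.0], "yaw": -2.02}, {"offset": [36.9, -0.4, -0.0], "yaw": -2.02}, {"offset": [36.9, 0.9, -0.0], "yaw": -2.02}, {"offset": [36.8, 2.2, -0.0], "yaw": -2.02}, {"offset": [36.7, 3.5, -0.0], "yaw": -2.02}, {"offset": [36.6, 4.8, -0.0], "yaw": -2.02}, {"offset": [36.4, 6.1, -0.0], "yaw": -2.02}]
```

Emit:
send_rows([
  {"offset":[0,0,-20],"yaw":0},
  {"offset":[0,0,-30],"yaw":0},
  {"offset":[0,0,-30],"yaw":0},
  {"offset":[0,0,0],"yaw":0},
  {"offset":[0,0,0],"yaw":0},
])

```text
time: 25.12
eef_pos: [0.4347, -0.0835, 0.0793]
tool_rot: [0.002, 0.776, 0.63, 0.001]
contact_force: [-0.7, -0.2, -1.2]
width: 0.404
grasp_force: 40.3
```

Emit:
send_rows([
  {"offset":[36,-8,0],"yaw":-2},
  {"offset":[36.3,-6.8,0],"yaw":-2},
  {"offset":[36.5,-5.5,0],"yaw":-2},
  {"offset":[36.6,-4.3,0],"yaw":-2},
  {"offset":[36.8,-3,0],"yaw":-2},
  {"offset":[36.9,-1.7,0],"yaw":-2},
  {"offset":[36.9,-0.4,0],"yaw":-2},
  {"offset":[36.9,0.9,0],"yaw":-2},
  {"offset":[36.8,2.2,0],"yaw":-2},
  {"offset":[36.7,3.5,0],"yaw":-2},
  {"offset":[36.6,4.8,0],"yaw":-2},
  {"offset":[36.4,6,0],"yaw":-2},
])

```text
time: 26.12
eef_pos: [0.4249, 0.3608, 0.0753]
tool_rot: [-0.0, 0.627, 0.779, -0.002]
contact_force: [1.3, -0.5, -0.4]
width: 0.402
grasp_force: 40.3
```

Emit:
send_rows([
  {"offset":[0,0,0],"yaw":0},
  {"offset":[0,0,0],"yaw":0},
  {"offset":[0,0,0],"yaw":0},
])

```text
time: 26.37
eef_pos: [0.4253, 0.3587, 0.0757]
tool_rot: [-0.0, 0.628, 0.778, -0.002]
contact_force: [-0.2, -0.0, -0.4]
width: 0.406
grasp_force: 40.3
```

```bash
python3 - <<'E'
from h import *
p=cams.camera("wrist"); W=cloud(p); save(p,"w7.png",s=1); P,h=pose()
for r in models.silhouettes("cutters",p)[:2]:
    w=W[r["region"]]*1000; w=w[~np.isnan(w[:,0])]; w=w[w[:,2]>60]; print(r["score"],box(w),np.percentile(w[:,2],[5,50,95]))
plan(427.5,359.4,P[2],102.4)
E
```

```text
0.53 [array([475.6, 381.7]), array([7.3, 1.7]), np.float64(14.0)] [130.98029457 136.22532994 147.26761611]
from [425.8 358.1  76.3] 102.1 n 1
[{"offset": [0.9, 2.0, 0.3], "yaw": -0.31}]
```

View pics/w7.png

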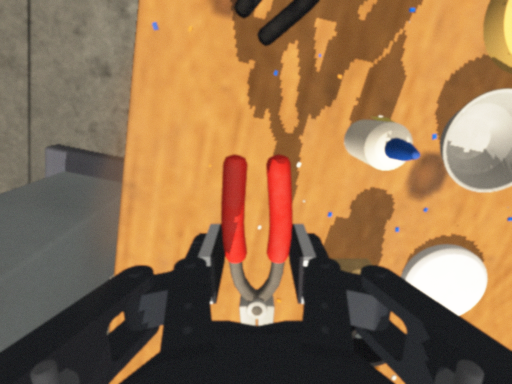

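Emit:
send_rows([
  {"offset":[0.9,2,25],"yaw":-0.3},
  {"offset":[0,0,25],"yaw":0},
  {"offset":[0,0,15],"yaw":0},
  {"offset":[0,0,7],"yaw":0},
  {"offset":[0,0,2],"yaw":0},
  {"offset":[0,0,0],"yaw":0},
  {"offset":[0,0,0],"yaw":0},
  {"offset":[0,0,0],"yaw":0},
])

```text
time: 27.13
eef_pos: [0.4297, 0.3617, 0.0049]
tool_rot: [0.0, 0.626, 0.78, 0.001]
contact_force: [-0.5, 0.3, -0.8]
width: 0.404
grasp_force: 40.3
```

```bash
python3 -c "
from h import *
plan(427.5,359.4,0,102.4)"
```

```text
from [429.7 361.7   4.9] 102.4 n 1
[{"offset": [-1.7, -2.7, 4.9], "yaw": 0.05}]
```

Emit:
send_rows([
  {"offset":[-1.7,-2,3],"yaw":0},
  {"offset":[0,0,1],"yaw":0},
  {"offset":[0,0,0],"yaw":0},
  {"offset":[0,0,0],"yaw":0},
])

```text
time: 27.47
eef_pos: [0.4269, 0.3591, -0.0003]
tool_rot: [0.0, 0.626, 0.78, 0.0]
contact_force: [-1.1, -0.3, -1.2]
width: 0.403
grasp_force: 40.3
```

Emit:
send_rows([
  {"offset":[0,0,0.7],"yaw":0},
  {"offset":[0,0,0],"yaw":0},
  {"offset":[0,0,0],"yaw":0},
])

```text
time: 27.72
eef_pos: [0.4271, 0.3592, -0.0007]
tool_rot: [0.0, 0.626, 0.78, 0.0]
contact_force: [-1.4, -0.5, 3.5]
width: 0.4
grasp_force: 42.7
```

Emit:
send_rows([
  {"offset":[0,0,0],"yaw":0},
  {"offset":[0,0,0],"yaw":0},
  {"offset":[0,0,0],"yaw":0},
  {"offset":[0,0,0],"yaw":0},
  {"offset":[0,0,-5],"yaw":0},
  {"offset":[0,0,-20],"yaw":0},
  {"offset":[0,0,-35],"yaw":0},
  {"offset":[0,0,-35],"yaw":0},
  {"offset":[0,0,-35],"yaw":0},
  {"offset":[-30,0,-35],"yaw":0},
  {"offset":[-35,0,-35],"yaw":0},
  {"offset":[-35,0,-35],"yaw":0},
], gripper=-0.3)

```text
time: 28.72
eef_pos: [0.4455, 0.2745, 0.2216]
tool_rot: [0.0, 0.625, 0.78, 0.001]
contact_force: [0.9, -0.6, -0.1]
width: 0.651
grasp_force: 0.0
```

Emit:
send_rows([
  {"offset":[-35,0,-20],"yaw":0},
  {"offset":[-35,0,-20],"yaw":0},
  {"offset":[0,0,0],"yaw":0},
  {"offset":[0,0,0],"yaw":0},
  {"offset":[0,0,0],"yaw":0},
])

```text
time: 29.13
eef_pos: [0.4604, 0.2067, 0.2593]
tool_rot: [-0.0, 0.626, 0.78, 0.0]
contact_force: [-0.3, 0.7, -1.3]
width: 0.65
grasp_force: 0.0
```

```bash
python3 - <<'E'
from h import *
p=cams.camera("wrist"); W=cloud(p); save(p,"w8.png",s=1.3); print(pose())
n=np.array([.977,.214]);u=np.array([-.214,.977]);M=(np.array([593.2,318])+[567.5,435.2])/2
for r in models.silhouettes("cutters",p)[:2]:
    w=W[r["region"]]*1000; w=w[~np.isnan(w[:,0])]; w=w[w[:,2]>5]; b=box(w); print(r["score"],b,"n,u:",(b[0]-M)@n,(b[0]-M)@u)
print("loupe",circ(near(W,(511,300),30,62,80)),"block",box(near(W,(511,300),36,36,44)),"glue",circ(near(W,(491.3,419),26,20,52)))
print("tin",circ(near(W,(593,318),45,8,20)),"bowl",circ(near(W,(567,435),45,20,34)))
E
```

```text
(array([459.85592399, 207.05295172, 258.59174821]), 102.4976487417872)
0.96 [array([431.8, 336.6]), array([ 34. , 109.3]), np.float64(11.6)] n,u: -153.69335 -7.290299999999995Traceback (most recent call last):
  File "<stdin>", line 6, in <module>
  File "h.py", line 44, in circ
    (x,y),r=cv2.minEnclosingCircle(q[:,:2].astype(np.float32)); m=(q[:,:2].min(0)+q[:,:2].max(0))/2
                                                                   ~~~~~~~~~~~^^^
    return umr_minimum(a, axis, None, out, keepdims, initial, where)
ValueError: zero-size array to reduction operation minimum which has no identity
```

View pics/w8.png

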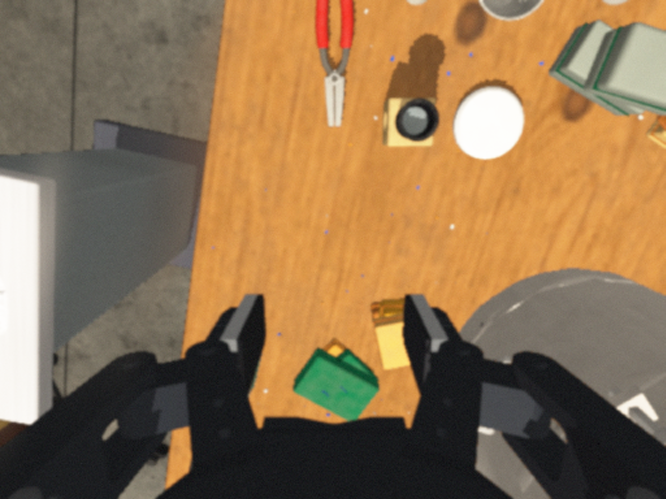

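Emit:
send_rows([
  {"offset":[-30,0,-15],"yaw":0},
  {"offset":[-30,0,-15],"yaw":0},
  {"offset":[-30,0,-15],"yaw":0},
  {"offset":[0,0,0],"yaw":0},
  {"offset":[0,0,0],"yaw":0},
  {"offset":[0,0,0],"yaw":0},
])

```text
time: 29.73
eef_pos: [0.4794, 0.1198, 0.3032]
tool_rot: [-0.001, 0.626, 0.78, -0.001]
contact_force: [-0.1, 0.1, -0.5]
width: 0.649
grasp_force: 0.0
```

```bash
python3 - <<'E'
from h import *
n=np.array([.977,.214]);u=np.array([-.214,.977]);M=(np.array([593.2,318])+[567.5,435.2])/2
p=cams.camera("wrist"); W=cloud(p)
for r in models.silhouettes("cutters",p)[:2]:
    w=W[r["region"]]*1000; w=w[~np.isnan(w[:,0])]; w=w[w[:,2]>5]; b=box(w); print(r["score"],b,"n,u:",(b[0]-M)@n,(b[0]-M)@u)
f=lambda c,r,a,b:(lambda q:circ(q) if len(q)>5 else None)(near(W,c,r,a,b))
print("loupe",f((511,300),30,62,80),"block",box(near(W,(511,300),36,36,44)),"glue",f((491.3,419),26,20,52),"cap",f((491.3,419),26,65,85))
print("tin",f((593,318),45,8,20),"bowl",f((567,435),45,20,34),"pliers")
rep(p,["pliers"]); p=cams.camera("top"); rep(p,["pliers","case"])
save(p,"t9.png",crop=(80,120,380,260),s=2.6)
E
```

```text
0.68 [array([440.4, 298.9]), array([17.1, 34.1]), np.float64(13.4)] n,u: -153.35895000000005 -45.96360000000003
0.33 [array([511.2, 299.8]), array([42., 42.]), np.float64(12.7)] n,u: -83.99475000000004 -60.2355
loupe [511.3 300.7  17.1 511.4 299.4] block [array([511.2, 299.8]), array([42., 42.]), np.float64(12.8)] glue None cap None
tin [592.9 317.9  34.4 593.1 317.5] bowl None pliers
pliers 0.52 rect [95, 199, 131, 230] n 244 top 15 box c 432 528 sz 126 34 ang 56.2
case 0.76 rect [319, 232, 364, 245] n 440 top 16 box c 363 -189 sz 143 28 ang 87.5
case 0.35 rect [175, 176, 188, 188] n 114 top 75 box c 509 303 sz 32 32 ang 46.4
```

View pics/t9.png

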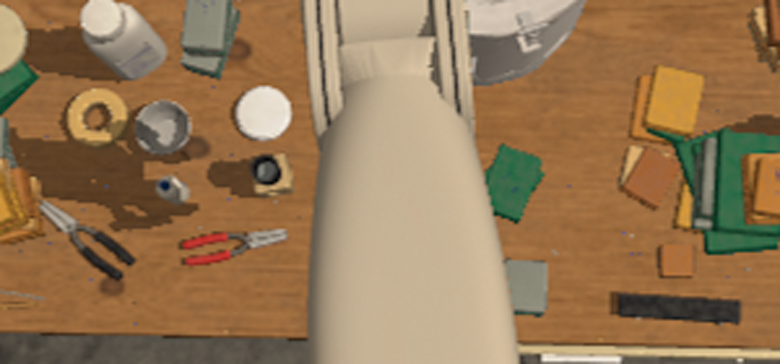

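```bash
python3 -c "
from station import ctrl
print(ctrl.job_done())"
```

```text
the job is handed in; nothing more can be done
None
```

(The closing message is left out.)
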